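# Push the tip box square into the corner of the positioning rail

### The job

Push the pipette tip box along the bench with the fingers until one long side lies flush against the positioning rail and one end is up against the end stop, so that it sits squarely in the corner that they form. Only push it: do not lift or tip the box, and leave the jar, the tube rack and the yellow tub where they stand. When the box is in the corner, leave it there and draw the fingers clear.

Things in the scene. Friction and masses are not known exactly. Their poses are not given: they have to be found in the camera images.
- tip_box: Loose pipette tip box, grey base and white lid, a closed block 82 mm along its x, 122 mm along its y (the long sides), 62 mm high, about 0.25 kg, standing on the bench. Origin: centre of its underside; z up. It starts some 80 to 120 mm short of the place along the rail's robot side, turned by up to about 0.35 rad to the rail.
- rail: Straight aluminium rail fixed to the bench beyond the box: 12 mm thick along its x, 500 mm long along its y, 30 mm high. Origin: centre of its underside. Its x axis points away from the robot, so the face for the box is the plane x = -6 mm in its frame. Its place and its yaw vary (up to 0.15 rad).
- stop: End stop: aluminium bar fixed at right angles to the rail, on its robot side, one end touching it: 90 mm along its x, 20 mm thick along its y, 30 mm high. Origin: centre of its underside; axes parallel to the rail's. It stands near the rail's left or right end (varies): at y = +230 or -230 mm in the rail's frame. The face for the box looks to the rail's middle, 10 mm from the origin.
- jar: Bystander: amber glass jar with a white cap, 56 mm across, 72 mm high, loose, at the rail's other end (where the stop is not). Origin: centre of its underside.
- tube_rack: Bystander: white rack full of capped tubes, 70 x 150 mm, 83 mm high over the caps, loose, off to the left of the work. Origin: centre of its underside.
- tub: Bystander: open yellow plastic tub, 100 mm across the rim, 85 mm high, loose, off to the right of the work. Origin: centre of its underside.
Not all that is in view belongs to the job. Leave any blue look-alike of the tip_box alone.

How it is judged:
By the outcome, as a careful person would: the job done as asked, in the order asked, and still so for the second after the job is handed in, with the robot touching nothing.
It also fails if it takes over 58 s, if anything falls off the work surface, if the arm or the gripper's body presses on something with over 40 N, if the wrist force passes 120 N, or if a joint passes its speed limit or range.

### The arm

A 6-joint arm with a two-finger parallel gripper is mounted at the origin on the work surface. World frame = base frame: x ahead of the robot, y to its left, z up, the work surface at z = 0. Lengths are in mm, angles in rad, forces in N, time in s.
With the tool pointing down it reaches from about 275 to 750 mm from the base axis. Payload 10.2 kg.
Tool frame: the origin (TCP) lies midway between the tips of the shut fingers; the grasp point (between the pads) lies 19 mm behind it; z points along the fingers, y is the line along which they close (so a half turn about z gives the same grasp; the last joint's range is limited). The gripper opens to 85 mm and grips with 20 to 120 N. Pads are 22 mm wide; open, the fingers measure 114 mm over their backs; the gripper's body (76 mm by 85 mm) begins 54 mm behind the grasp point. The pads swing forward as they close: fully open they stand 13 mm farther back than shut.
Start: joints at [1.061, 0.313, 1.498, -0, 1.331, -0.223], TCP at [148.527, 503.558, 231.294] pointing down, gripper open.
Joint ranges: [-2.94, 2.94], [-0.97, 2.17], [0.19, 2.56], [-1.23, 4.37], [0.02, 3.11], [-2.88, 2.88]. Speed limits (rad/s): [2.39, 2.39, 3.01, 3.14, 3.14, 3.14].

### API

Orientations are given as a unit quaternion [w, x, y, z].
In Python, from rig import ctrl, capture, camera_info gives the robot as it stands.
- The arm moves only by the tool apply_moves, never from a script. Its argument "targets" is a list of rows, each a list of 3 entries, a list of its own where there are three numbers: the finger opening in mm, from 0 to 85.4, then the shift along the world's x, y, z in mm, then the turn, a rotation vector about the world's x, y, z in degrees. In form: [[grip, [dx, dy, dz], [rx, ry, rz]], ...]. A call has 1 to 20 rows; each row is the pose to reach, as a shift and turn from the pose commanded when the call began; what a row does not reach only later rows make up. A row lasts 1/10 s, in which the tool goes at most 50 mm and 8.59 degrees, less where a joint would pass 70% of its speed; a pose out of reach is approached as far as the arm can. A call with a gripper value outside its range is refused whole. The fingers move at their own pace and stop on an object; "squeeze" is the grip in N (left out, the last holds). Time passes only in rows, so rows that repeat a pose let the fingers close. It gives the time, the measured TCP pose, the force, the opening and the grip force at its end, in the units of the state.
- ctrl.sense(): the state, without advancing time (a new reading comes with each control period).
- capture(name): name is "side" or "top" or "wrist"; returns (picture, depth): 480x640x3 uint8, blue, green, red; 480x640 float32, mm along the optical axis (not along the pixel's ray), 0 where there is no reading.
- camera_info(name): a dict with "vfov" (degrees; the focal length in pixels is half the picture's height over the tangent of half this angle, whatever the lens; pixels are square), "cx", "cy" (the principal point, pixels), "extrinsics" (4x4, takes a point from camera to world coordinates). Camera axes: x right, y down, z forward; pixel columns grow to the right and rows downward; lengths in mm; the calibration is good to about 2 mm. A picture is of the moment at which its call begins: read the wrist's pose just before it. camera_info takes no time and is no camera call; for the wrist camera it gives the pose at the moment of the call.
- ctrl.finish_job(): hands the job in; it is judged then, once.
The state is a dict: "time_s": time; "joints": joint angles; "dq": joint speeds; "tau": joint torques, N m; "eef_pos": TCP position; "ee_rot": TCP orientation; "force": force on the tool from outside, world axes, zero at the start; "wrist_torque": the same for the moment, N m; "grip_width": opening from 0.0 (shut) to 1.0 (fully open); "grip_force": force on a finger pad.
Only numpy, scipy, OpenCV 4.12 (cv2) and the standard library are available. Lean on these libraries where they do the work, as an engineer would, in place of code of your own. Each camera call takes 0.05 s, during which the arm holds its last target. There are 200 camera calls.

## Working session

There is one attempt and no reset: what is moved stays moved. The work goes in short steps, Python scripts to look and compute and a tool call to move; the robot and the scene stay as the last step left them, time stands still between calls to the robot, and variables do not carry over. Pictures are saved under pics/ and viewed, at most 10 in all, crops included, and the job is handed in when it is done.

Besides the shell and the picture viewer there is one more tool, called after "Request:" as a command line: name --argument value ..., lists and objects as JSON in quotes. apply_moves: Moves the arm, as the interface text tells. Its arguments: {"type":"object","properties":{"targets":{"type":"array","items":{"type":"array"}},"squeeze":{"type":"number"}},"required":["targets"]}

```bash
mkdir -p pics; cat > h.py <<'E'
import numpy as np, cv2
from rig import ctrl, capture, camera_info
def cloud(name):
    ci=camera_info(name); im,d=capture(name)
    f=240/np.tan(np.radians(ci["vfov"])/2); v,u=np.mgrid[:480,:640]
    P=np.stack([(u-ci["cx"])/f*d,(v-ci["cy"])/f*d,d,np.ones_like(d)],-1)@np.array(ci["extrinsics"]).T
    P=P[...,:3].copy(); P[d<=0]=np.nan
    return im,P
E
python3 - <<'E'
from h import *
im,P=cloud("top"); cv2.imwrite("pics/top0.png",im); np.save("top0.npy",P)
print({k:v for k,v in camera_info("top").items()}); s=ctrl.sense();print(s['time_s'],s['ee_rot'],s['eef_pos'])
for r in range(20,480,60): print([tuple(np.round(P[r,c]).tolist()) for c in range(20,640,120)])
E
```

```text
{'vfov': 49.53882647233803, 'cx': 318.8133386442782, 'cy': 232.13671015351716, 'extrinsics': array([[ 9.82197951e-03, -9.87342444e-01,  1.58298539e-01,
         3.55916336e+02],
       [-9.99930353e-01, -1.07338520e-02, -4.90650274e-03,
         1.81598833e+01],
       [ 6.54355150e-03, -1.58239322e-01, -9.87379106e-01,
         1.21577973e+03],
       [ 0.00000000e+00,  0.00000000e+00,  0.00000000e+00,
         1.00000000e+00]])}
0.05 [-2.37847548e-04  1.42907906e-01  9.89735776e-01 -6.05617601e-04] [148.39384354 503.31829113 230.74320812]
[(1348.0, 1044.0, -440.0), (1347.0, 628.0, -429.0), (1349.0, 218.0, -422.0), (1349.0, -191.0, -414.0), (1350.0, -596.0, -405.0), (1347.0, -996.0, -392.0)]
[(924.0, 756.0, -1.0), (924.0, 456.0, 7.0), (931.0, 162.0, 2.0), (937.0, -137.0, -3.0), (937.0, -433.0, 5.0), (942.0, -734.0, 2.0)]
[(769.0, 739.0, 1.0), (774.0, 450.0, -3.0), (776.0, 158.0, 0.0), (779.0, -134.0, 4.0), (784.0, -429.0, -1.0), (788.0, -723.0, -1.0)]
[(621.0, 725.0, -1.0), (624.0, 440.0, -3.0), (627.0, 153.0, 2.0), (630.0, -133.0, 2.0), (634.0, -423.0, -3.0), (636.0, -709.0, 2.0)]
[(477.0, 710.0, 1.0), (480.0, 430.0, -1.0), (483.0, 149.0, -0.0), (487.0, -133.0, -4.0), (489.0, -413.0, 4.0), (492.0, -697.0, 1.0)]
[(339.0, 697.0, -2.0), (342.0, 422.0, -3.0), (345.0, 139.0, 60.0), (347.0, -131.0, 2.0), (350.0, -409.0, -2.0), (353.0, -686.0, 1.0)]
[(206.0, 684.0, -1.0), (208.0, 413.0, -1.0), (211.0, 142.0, 0.0), (213.0, -130.0, 1.0), (215.0, -403.0, -3.0), (218.0, -675.0, 1.0)]
[(163.0, 469.0, 375.0), (80.0, 403.0, 3.0), (81.0, 138.0, -2.0), (84.0, -129.0, 2.0), (85.0, -398.0, -4.0), (88.0, -666.0, -1.0)]
```

View pics/top0.png

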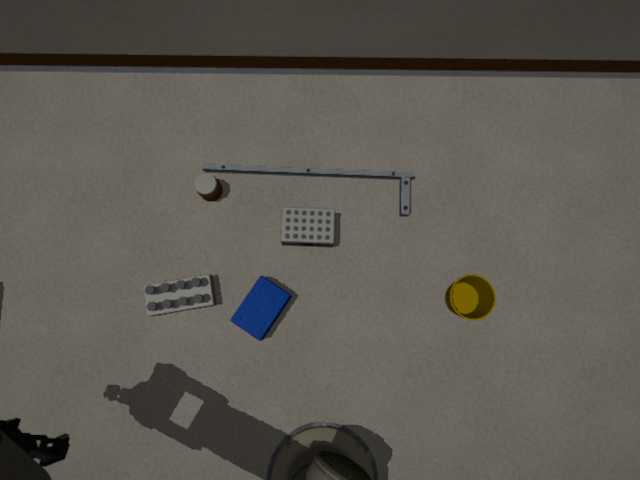

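The top view shows three candidates:
- the white-lidded box at (308,226), next to the rail;
- the blue look-alike at (262,307);
- the tube rack at (180,295).

The white box fits the description, because it is white and grey and on the rail's robot side. The stop is at the right end (405,195), the jar at (208,187) and the tub at (472,297). Next I'll measure these and check a crop.

```bash
python3 - <<'E'
from h import *
im=cv2.imread("pics/top0.png"); cv2.imwrite("pics/crop0.png",cv2.resize(im[150:350,190:450],None,fx=3,fy=3,interpolation=cv2.INTER_CUBIC)[:600])
Ps=[cloud("top")[1] for _ in range(5)]; P=np.nanmedian(np.array(Ps),0); np.save("top1.npy",P)
def sel(r0,r1,c0,c1,z0,z1):
    Q=P[r0:r1,c0:c1].reshape(-1,3); return Q[(Q[:,2]>z0)&(Q[:,2]<z1)]
def rect(n,Q): print(n,len(Q),np.round(Q.mean(0),1),cv2.minAreaRect(Q[:,:2].astype(np.float32)))
rect("box",sel(195,255,270,345,50,75))
rect("rail",sel(155,185,228,400,20,40))
rect("stop",sel(182,222,390,420,20,40))
rect("jar",sel(165,210,190,228,60,85))
rect("blue",sel(265,345,225,300,30,90))
rect("rack",sel(265,325,135,220,60,95))
rect("tub",sel(265,325,440,500,70,95))
E
```

```text
box 1888 [556.   39.   62.5] ((557.2459716796875, 38.98542022705078), (119.82699584960938, 80.65787506103516), 88.06180572509766)
rail 1046 [691.1  26.1  29.7] ((692.1012573242188, 26.134429931640625), (405.2616882324219, 13.221722602844238), 88.36193084716797)
stop 318 [ 628.5 -187.2   30. ] ((628.9181518554688, -187.7936248779297), (20.614768981933594, 77.47708129882812), 88.25543975830078)
jar 399 [646.7 270.4  72.3] ((647.7750244140625, 270.9665832519531), (48.917049407958984, 48.2730598449707), 4.238357067108154)
blue 2090 [370.9 139.3  61.7] ((372.0620422363281, 140.3948974609375), (83.45802307128906, 120.75883483886719), 56.38184356689453)
rack 690 [397.9 326.   81.3] ((398.52288818359375, 325.992431640625), (55.619667053222656, 118.5831527709961), 10.416460037231445)
tub 439 [ 398.9 -327.8   81.6] ((398.02886962890625, -319.86761474609375), (96.9214859008789, 98.4403305053711), 1.5087801218032837)
```

View pics/crop0.png

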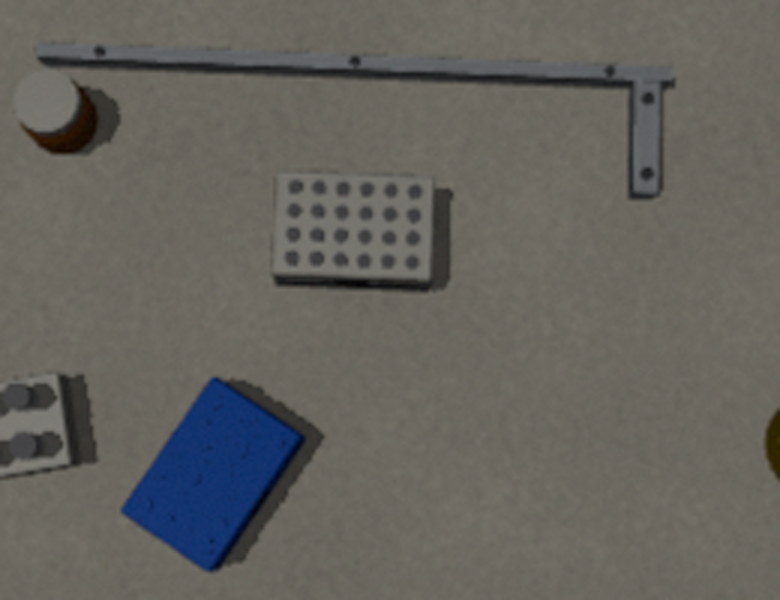

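The crop confirms it: a white lid with tip wells over a grey base, almost parallel to the rail already. Now I'll refine the edge fits.

```bash
cat >> h.py <<'E'
def med(n=5): return np.nanmedian(np.array([cloud("top")[1] for _ in range(n)]),0)
def fit(Q,ax):
    # direction of strip along y (ax=1): median x per bin along y -> centreline
    t=Q[:,ax]; o=Q[:,1-ax]; b=np.linspace(t.min()+8,t.max()-8,25); tm=[];om=[]
    for i in range(24):
        k=(t>=b[i])&(t<b[i+1])
        if k.sum()>3: tm.append(t[k].mean()); om.append((o[k].min()+o[k].max())/2)
    return np.polyfit(tm,om,1)
E
python3 - <<'E'
from h import *
P=np.load("top1.npy")
def sel(r0,r1,c0,c1,z0,z1):
    Q=P[r0:r1,c0:c1].reshape(-1,3); return Q[(Q[:,2]>z0)&(Q[:,2]<z1)]
r=fit(sel(155,185,228,398,20,40),1);b=sel(195,255,270,345,50,75);bb=fit(b,1);be=fit(b,0);s=fit(sel(182,222,390,420,20,40),0)
print("rail",r,"box",bb,be,"stop",s)
R=sel(155,185,205,420,20,40);print(R[:,1].min(),R[:,1].max())
E
```

```text
rail [2.75402279e-02 6.91048389e+02] box [3.29822104e-02 5.55443179e+02] [-3.47665207e-02  5.82746876e+01] stop [-4.17259796e-02 -1.61413655e+02]
-208.29975990934076 283.1018813199372
```

Request:
apply_moves --targets '[[70,[320,-462,-60],[0,0,15]],[70,[320,-462,-60],[0,0,15]],[70,[320,-462,-60],[0,0,15]],[70,[320,-462,-60],[0,0,15]],[70,[320,-462,-60],[0,0,15]],[70,[320,-462,-60],[0,0,15]],[70,[320,-462,-60],[0,0,15]],[70,[320,-462,-60],[0,0,15]],[70,[320,-462,-60],[0,0,15]],[70,[320,-462,-60],[0,0,15]],[70,[320,-462,-60],[0,0,15]],[70,[320,-462,-60],[0,0,15]],[70,[320,-462,-60],[0,0,15]],[70,[320,-462,-60],[0,0,15]]]'

```text
time_s: 1.7
eef_pos: [468.2, 41.8, 171.2]
ee_rot: [-0.0, 0.013, 1.0, 0.0]
force: [0.2, -0.6, 0.2]
grip_width: 0.823
grip_force: 0.0
```

Request:
apply_moves --targets '[[70,[0,0,-50],[0,0,0]],[70,[0,0,-100],[0,0,0]],[70,[0,0,-140],[0,0,0]],[70,[0,0,-158],[0,0,0]],[70,[0,0,-158],[0,0,0]]]'

```text
time_s: 2.2
eef_pos: [466.6, 42.9, 11.7]
ee_rot: [-0.002, 0.012, 1.0, 0.0]
force: [-0.5, 0.1, 0.4]
grip_width: 0.819
grip_force: 0.0
```

```bash
python3 - <<'E'
from h import *
im,_=capture("side"); cv2.imwrite("pics/side1.png",im); print(ctrl.sense()['eef_pos'],ctrl.sense()['force'])
E
```

```text
[467.84057111  42.63188433  13.27820956] [ 0.72207891 -0.00922202  0.68661909]
```

View pics/side1.png

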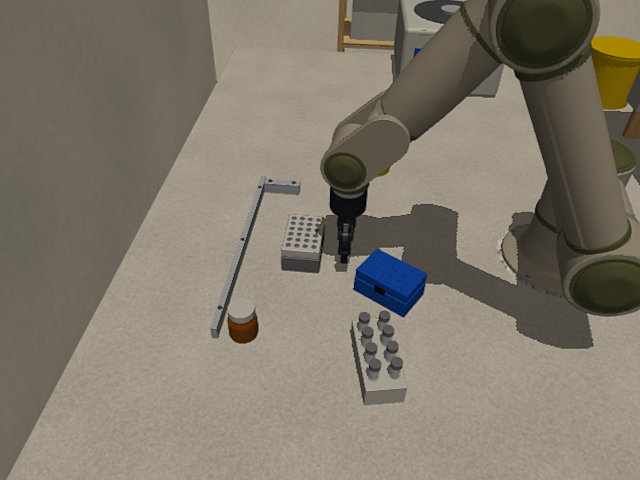

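The fingers are behind the grey-white box at (345,250), clear of the blue one. Now I'll push towards the rail.

Request:
apply_moves --targets '[[70,[12,0,0],[0,0,0]],[70,[24,-1,0],[0,0,0]],[70,[30,-1,0],[0,0,0]],[70,[36,-1,0],[0,0,0]],[70,[42,-1,0],[0,0,0]],[70,[50,-1,0],[0,0,0]],[70,[58,-2,0],[0,0,0]],[70,[66,-2,0],[0,0,0]],[70,[74,-2,0],[0,0,0]],[70,[82,-2,0],[0,0,0]],[70,[90,-2,0],[0,0,0]],[70,[97,-3,0],[0,0,0]],[70,[103,-3,0],[0,0,0]],[70,[108,-3,0],[0,0,0]],[70,[112,-3,0],[0,0,0]]]'

```text
time_s: 3.75
eef_pos: [580.9, 38.5, 13.2]
ee_rot: [-0.0, 0.013, 1.0, 0.0]
force: [-2.3, -0.4, 0.4]
grip_width: 0.816
grip_force: 0.0
```

```bash
python3 - <<'E'
from h import *
im,P=cloud("top"); P=med(3); cv2.imwrite("pics/top2.png",cv2.resize(im[130:280,200:450],None,fx=3,fy=3)); print(ctrl.sense()['eef_pos'],ctrl.sense()['force'])
E
```

```text
[580.63693711  38.55623354  13.33186258] [-0.53620463 -0.20606094 -0.39458873]
```

View pics/top2.png

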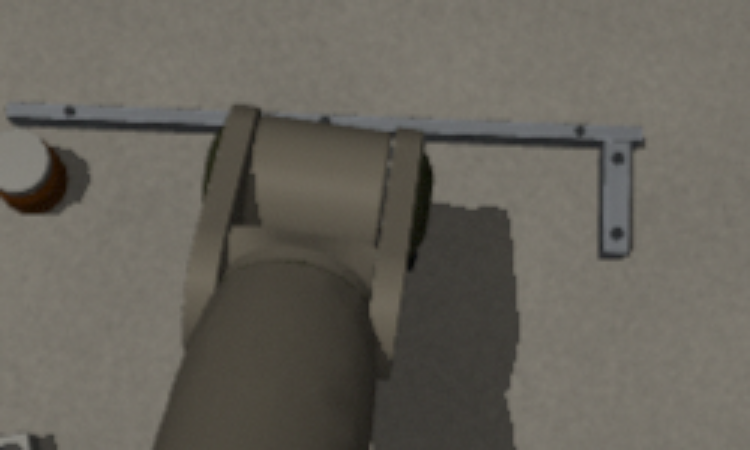

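Request:
apply_moves --targets '[[70,[-20,0,0],[0,0,0]],[70,[-25,0,40],[0,0,0]],[70,[-25,0,90],[0,0,0]],[70,[-25,10,130],[0,0,0]],[70,[-10,50,130],[0,0,0]],[70,[10,90,130],[0,0,0]]]'

```text
time_s: 4.55
eef_pos: [591.2, 129.3, 145.3]
ee_rot: [0.002, 0.013, 1.0, 0.0]
force: [0.2, -0.8, -0.6]
grip_width: 0.822
grip_force: 0.0
```

```bash
python3 - <<'E'
from h import *
s=ctrl.sense();print(s['joints'],s['eef_pos'])
im,_=cloud("top");P=med(3)
Q=P[150:260,260:420].reshape(-1,3);Q=Q[(Q[:,2]>54)&(Q[:,2]<70)]
print(len(Q),Q.min(0),Q.max(0)); cv2.imwrite("pics/top3.png",cv2.resize(im[130:280,200:450],None,fx=3,fy=3))
E
```

```text
[ 2.18989824e-02  5.59259246e-01  1.36084835e+00 -4.84448233e-05
  1.21810460e+00 -1.52218712e+00] [591.18300219 129.26465894 145.34491103]
1556 [592.55542435 -23.57462386  54.34748653] [674.14759224  89.64421488  68.07201562]
```

View pics/top3.png

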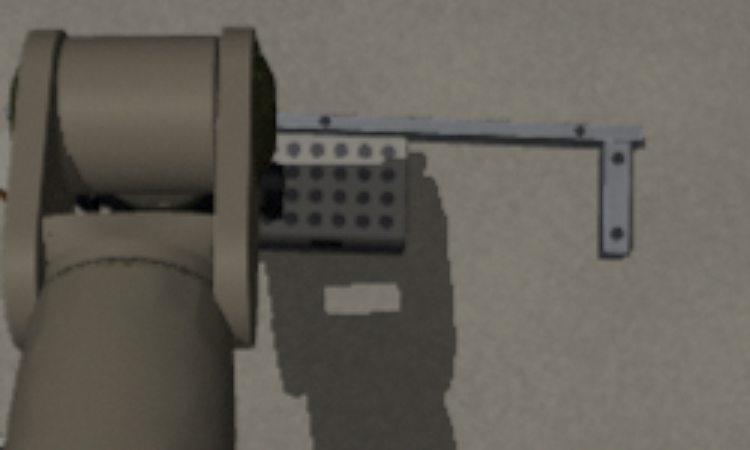

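The box is about 10 mm short of the rail and parallel to it. I'll turn the hand by -90° at the box's left end.

Request:
apply_moves --targets '[[40,[44,12,0],[0,0,-8]],[40,[44,12,0],[0,0,-16]],[40,[44,12,0],[0,0,-24]],[40,[44,12,0],[0,0,-32]],[40,[44,12,0],[0,0,-40]],[40,[44,12,0],[0,0,-48]],[40,[44,12,0],[0,0,-56]],[40,[44,12,0],[0,0,-64]],[40,[44,12,0],[0,0,-72]],[40,[44,12,0],[0,0,-80]],[40,[44,12,0],[0,0,-88]],[40,[44,12,-30],[0,0,-90]],[40,[44,12,-70],[0,0,-90]],[40,[44,12,-110],[0,0,-90]],[40,[44,12,-130],[0,0,-90]],[40,[44,12,-130],[0,0,-90]]]'

```text
time_s: 6.35
eef_pos: [632.5, 139.2, 10.3]
ee_rot: [-0.002, 0.716, 0.698, -0.002]
force: [-0.3, -0.1, 0.9]
grip_width: 0.462
grip_force: 0.0
```

Request:
apply_moves --targets '[[40,[0,-10,2],[0,0,0]],[40,[0,-20,3],[0,0,0]],[40,[-1,-28,3],[0,0,0]],[40,[-1,-36,3],[0,0,0]],[40,[-1,-45,3],[0,0,0]],[40,[-1,-55,3],[0,0,0]],[40,[-2,-65,3],[0,0,0]],[40,[-2,-75,3],[0,0,0]],[40,[-2,-85,3],[0,0,0]],[40,[-3,-95,3],[0,0,0]],[40,[-3,-105,3],[0,0,0]],[40,[-3,-115,3],[0,0,0]],[40,[-3,-125,3],[0,0,0]],[40,[-4,-135,3],[0,0,0]],[40,[-4,-145,3],[0,0,0]],[40,[-4,-153,3],[0,0,0]],[40,[-5,-160,3],[0,0,0]],[40,[-5,-166,3],[0,0,0]],[40,[-5,-171,3],[0,0,0]],[40,[-5,-174,3],[0,0,0]]]'

```text
time_s: 8.35
eef_pos: [629.5, -33.8, 16.2]
ee_rot: [-0.0, 0.716, 0.698, -0.0]
force: [-0.0, 1.8, -0.7]
grip_width: 0.468
grip_force: 0.0
```

```bash
python3 - <<'E'
from h import *
print(ctrl.sense()['eef_pos'])
im,_=cloud("top");P=med(3)
Q=P[150:260,260:420].reshape(-1,3);Q=Q[(Q[:,2]>54)&(Q[:,2]<70)]
print(len(Q),Q.min(0),Q.max(0)); cv2.imwrite("pics/top4.png",cv2.resize(im[130:280,200:450],None,fx=3,fy=3))
E
```

```text
[629.49030153 -33.84989622  16.23237914]
841 [ 587.98976851 -167.61044599   54.12914171] [ 668.84336732 -102.75407517   69.09387846]
```

View pics/top4.png

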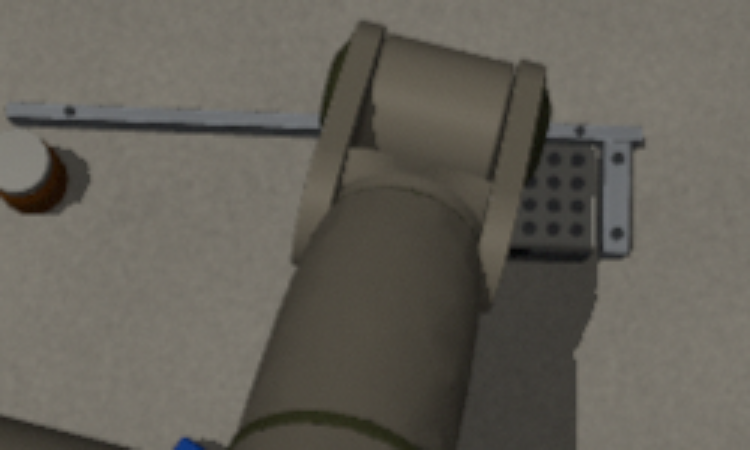

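The box's end is about 8-10 mm short of the stop and about 12 mm short of the rail. I'll creep it to contact.

Request:
apply_moves --targets '[[40,[0,-2,0],[0,0,0]],[40,[0,-4,0],[0,0,0]],[40,[0,-6,0],[0,0,0]],[40,[0,-8,0],[0,0,0]],[40,[0,-8,0],[0,0,0]]]'

```text
time_s: 9.05
eef_pos: [629.6, -41.8, 16.3]
ee_rot: [0.0, 0.716, 0.698, -0.0]
force: [-1.0, 0.2, 0.2]
grip_width: 0.471
grip_force: 0.0
```

Request:
apply_moves --targets '[[40,[0,-1,0],[0,0,0]],[40,[0,-2,0],[0,0,0]],[40,[0,-2,0],[0,0,0]]]'

```text
time_s: 9.35
eef_pos: [629.6, -43.3, 16.3]
ee_rot: [-0.0, 0.716, 0.698, 0.0]
force: [0.2, 1.9, -0.3]
grip_width: 0.47
grip_force: 0.0
```

Request:
apply_moves --targets '[[40,[0,-1,0],[0,0,0]],[40,[0,-2,0],[0,0,0]],[40,[0,-2,0],[0,0,0]]]'

```text
time_s: 9.65
eef_pos: [629.8, -43.6, 16.6]
ee_rot: [-0.001, 0.716, 0.698, 0.001]
force: [1.8, 11.2, 1.1]
grip_width: 0.468
grip_force: 0.0
```

Request:
apply_moves --targets '[[40,[0,-1,0],[0,0,0]],[40,[0,-2,0],[0,0,0]],[40,[0,-2,0],[0,0,0]]]'

```text
time_s: 9.95
eef_pos: [629.8, -43.8, 16.7]
ee_rot: [-0.001, 0.716, 0.698, 0.002]
force: [2.7, 21.0, 5.5]
grip_width: 0.472
grip_force: 0.0
```

Contact with the stop (force 21 N). Now back off, go round to the rear face.

Request:
apply_moves --targets '[[40,[0,12,0],[0,0,0]],[40,[0,28,0],[0,0,0]],[40,[0,28,45],[0,0,0]],[40,[0,28,90],[0,0,0]],[40,[0,28,130],[0,0,0]],[70,[-30,0,130],[0,0,8]],[70,[-60,-30,130],[0,0,16]],[70,[-92,-67,130],[0,0,24]],[70,[-92,-67,130],[0,0,32]],[70,[-92,-67,130],[0,0,40]],[70,[-92,-67,130],[0,0,48]],[70,[-92,-67,130],[0,0,56]],[70,[-92,-67,130],[0,0,64]],[70,[-92,-67,130],[0,0,72]],[70,[-92,-67,130],[0,0,80]],[70,[-92,-67,130],[0,0,88]],[70,[-92,-67,90],[0,0,90]],[70,[-92,-67,45],[0,0,90]],[70,[-92,-67,0],[0,0,90]],[70,[-92,-67,-2],[0,0,90]]]'

```text
time_s: 11.95
eef_pos: [534.4, -112.8, 9.6]
ee_rot: [-0.005, 0.012, 1.0, 0.002]
force: [-0.4, 0.4, 0.7]
grip_width: 0.818
grip_force: 0.0
```

```bash
python3 - <<'E'
from h import *
print(ctrl.sense()['eef_pos'])
im,_=cloud("top");P=med(3)
Q=P[150:260,260:420].reshape(-1,3);Q=Q[(Q[:,2]>54)&(Q[:,2]<68)]
print(len(Q),Q.min(0),Q.max(0)); cv2.imwrite("pics/top5.png",cv2.resize(im[130:280,200:450],None,fx=3,fy=3))
E
```

```text
[ 534.43662207 -112.81078959    9.63737545]
750 [ 592.60112866 -176.94182339   55.74987694] [670.93852524 -55.77844716  67.79120812]
```

View pics/top5.png

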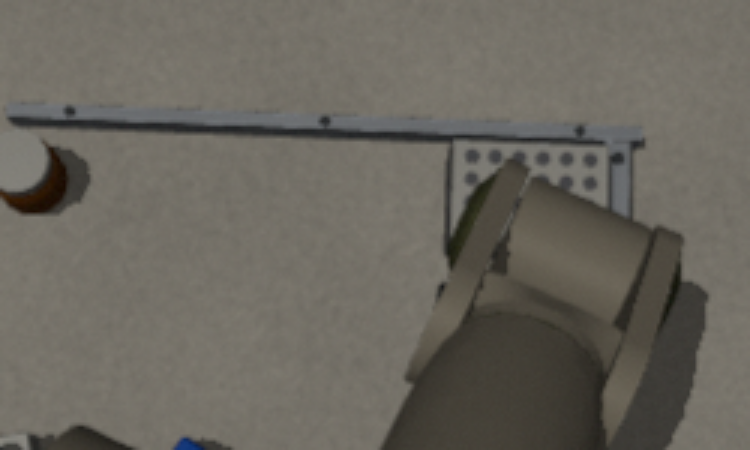

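The box sits against the stop with a gap of about 12 mm to the rail. Pushing towards the rail.

Request:
apply_moves --targets '[[70,[10,0,4],[0,0,0]],[70,[20,0,4],[0,0,0]],[70,[30,-1,4],[0,0,0]],[70,[36,-1,4],[0,0,0]],[70,[40,-1,4],[0,0,0]],[70,[43,-1,4],[0,0,0]],[70,[46,-1,4],[0,0,0]],[70,[49,-1,4],[0,0,0]],[70,[51,-1,4],[0,0,0]],[70,[51,-1,4],[0,0,0]]]'

```text
time_s: 13.15
eef_pos: [588.8, -115.4, 18.2]
ee_rot: [0.0, 0.012, 1.0, -0.0]
force: [-0.7, -0.1, 0.7]
grip_width: 0.824
grip_force: 0.0
```

Request:
apply_moves --targets '[[70,[1,0,0],[0,0,0]],[70,[2,0,0],[0,0,0]],[70,[3,0,0],[0,0,0]],[70,[3,0,0],[0,0,0]]]'

```text
time_s: 13.55
eef_pos: [589.5, -115.2, 18.2]
ee_rot: [-0.003, 0.013, 1.0, 0.001]
force: [-14.5, 0.6, 8.7]
grip_width: 0.817
grip_force: 7.5
```

Request:
apply_moves --targets '[[70,[1,0,0],[0,0,0]],[70,[2,0,0],[0,0,0]],[70,[2,0,0],[0,0,0]]]'

```text
time_s: 13.85
eef_pos: [589.4, -115.0, 18.2]
ee_rot: [-0.006, 0.013, 1.0, 0.001]
force: [-28.2, 1.2, 17.5]
grip_width: 0.817
grip_force: 14.5
```

Flush contact with the rail (28 N). I'll back off and check.

Request:
apply_moves --targets '[[70,[-8,0,0],[0,0,0]],[70,[-30,0,0],[0,0,0]],[70,[-45,0,40],[0,0,0]],[70,[-60,0,90],[0,0,0]],[70,[-90,20,130],[0,0,0]],[70,[-130,50,150],[0,0,0]],[70,[-170,80,150],[0,0,0]],[70,[-200,110,150],[0,0,0]],[70,[-220,140,150],[0,0,0]],[70,[-220,150,150],[0,0,0]]]'

```text
time_s: 14.85
eef_pos: [371.5, 36.5, 168.5]
ee_rot: [0.0, 0.012, 1.0, 0.0]
force: [-0.3, 0.2, -0.6]
grip_width: 0.821
grip_force: 0.0
```

```bash
python3 - <<'E'
from h import *
print(ctrl.sense()['eef_pos'])
im,_=cloud("top");P=med(7)
def sel(r0,r1,c0,c1,z0,z1):
    Q=P[r0:r1,c0:c1].reshape(-1,3); return Q[(Q[:,2]>z0)&(Q[:,2]<z1)]
b=sel(160,250,330,420,52,72); print(len(b),b.mean(0),b.min(0),b.max(0),"long",fit(b,1),"short",fit(b,0), cv2.minAreaRect(b[:,:2].astype(np.float32)))
print("rail",fit(sel(155,185,228,345,20,40),1))
print("jar",sel(165,210,190,228,60,85).mean(0),"rack",sel(265,325,135,220,60,95).mean(0))
cv2.imwrite("pics/top6.png",cv2.resize(im[150:230,335:435],None,fx=7,fy=7,interpolation=cv2.INTER_CUBIC))
E
```

```text
[371.5341089   36.53873738 168.53839392]
1832 [ 639.72530496 -115.8645399    62.52776328] [ 599.69834257 -176.89254247   52.08025761] [681.80124584 -55.5432322   66.61164527] long [2.91376739e-02 6.43905200e+02] short [-5.08573236e-02 -8.35681118e+01] ((641.19384765625, -116.46754455566406), (120.20528411865234, 80.38253021240234), 88.53960418701172)
rail [2.67688884e-02 6.91077697e+02]
jar [646.68940063 270.34797201  72.26070506] rack [397.93175051 325.95087546  81.28222605]
```

View pics/top6.png

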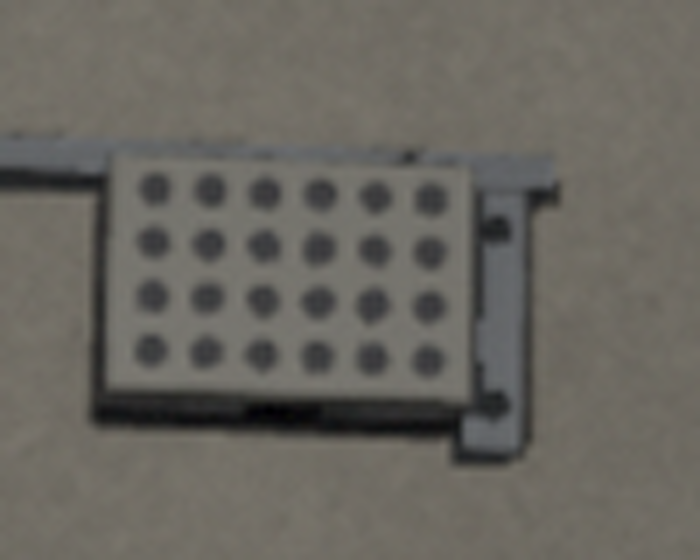

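The box is flush on the rail, and its lid overlaps the stop's top by parallax as expected. To be sure the end didn't come off the stop, I'll repeat the end push gently.

Request:
apply_moves --targets '[[30,[50,0,0],[0,0,-8]],[30,[95,-10,0],[0,0,-16]],[30,[140,-20,0],[0,0,-24]],[30,[185,-30,0],[0,0,-32]],[30,[230,-40,0],[0,0,-40]],[30,[269,-46,0],[0,0,-48]],[30,[269,-46,0],[0,0,-56]],[30,[269,-46,0],[0,0,-64]],[30,[269,-46,0],[0,0,-72]],[30,[269,-46,0],[0,0,-80]],[30,[269,-46,0],[0,0,-88]],[30,[269,-46,-20],[0,0,-90]],[30,[269,-46,-65],[0,0,-90]],[30,[269,-46,-110],[0,0,-90]],[30,[269,-46,-145],[0,0,-90]],[30,[269,-46,-150],[0,0,-90]],[30,[269,-46,-150],[0,0,-90]]]'

```text
time_s: 16.95
eef_pos: [642.6, -11.9, 18.2]
ee_rot: [-0.0, 0.716, 0.698, -0.0]
force: [-0.2, 0.0, 0.9]
grip_width: 0.351
grip_force: 0.0
```

Request:
apply_moves --targets '[[30,[0,-8,0],[0,0,0]],[30,[0,-16,0],[0,0,0]],[30,[0,-22,0],[0,0,0]],[30,[0,-26,0],[0,0,0]],[30,[0,-29,0],[0,0,0]],[30,[0,-31,0],[0,0,0]],[30,[0,-32,0],[0,0,0]],[30,[0,-33,0],[0,0,0]],[30,[0,-34,0],[0,0,0]],[30,[0,-34,0],[0,0,0]]]'

```text
time_s: 17.95
eef_pos: [642.5, -44.0, 18.3]
ee_rot: [-0.001, 0.716, 0.698, 0.001]
force: [0.8, 7.3, 1.9]
grip_width: 0.352
grip_force: 0.0
```

Request:
apply_moves --targets '[[30,[0,-1,0],[0,0,0]],[30,[0,-2,0],[0,0,0]],[30,[0,-3,0],[0,0,0]],[30,[0,-3,0],[0,0,0]]]'

```text
time_s: 18.35
eef_pos: [642.5, -44.4, 18.5]
ee_rot: [-0.002, 0.715, 0.699, 0.002]
force: [0.8, 19.6, 5.4]
grip_width: 0.349
grip_force: 0.0
```

Request:
apply_moves --targets '[[30,[0,5,0],[0,0,0]],[30,[0,20,0],[0,0,0]],[30,[0,40,0],[0,0,0]],[30,[0,45,40],[0,0,0]],[30,[0,45,85],[0,0,0]],[30,[0,45,130],[0,0,0]],[30,[-45,60,150],[0,0,0]],[30,[-95,70,150],[0,0,0]],[30,[-140,80,150],[0,0,0]],[30,[-190,90,150],[0,0,0]],[30,[-235,90,150],[0,0,0]],[30,[-270,90,150],[0,0,0]],[30,[-270,90,150],[0,0,0]]]'

```text
time_s: 19.65
eef_pos: [369.2, 42.4, 168.2]
ee_rot: [-0.0, 0.716, 0.698, -0.0]
force: [0.8, -1.0, 0.7]
grip_width: 0.35
grip_force: 0.0
```

```bash
python3 - <<'E'
from h import *
s=ctrl.sense();print(s['eef_pos'],s['force'])
im,_=cloud("top");P=med(7)
def sel(r0,r1,c0,c1,z0,z1):
    Q=P[r0:r1,c0:c1].reshape(-1,3); return Q[(Q[:,2]>z0)&(Q[:,2]<z1)]
b=sel(160,250,330,420,52,72); print(len(b),b.mean(0),b.min(0),b.max(0),"long",fit(b,1),"short",fit(b,0), cv2.minAreaRect(b[:,:2].astype(np.float32)))
print("rail",fit(sel(155,185,228,345,20,40),1))
print("jar",sel(165,210,190,228,60,85).mean(0))
cv2.imwrite("pics/top7.png",cv2.resize(im[150:230,335:435],None,fx=7,fy=7,interpolation=cv2.INTER_CUBIC))
E
```

```text
[369.23800997  42.39070369 168.24697428] [ 0.80178514 -0.95707425  0.72185444]
1840 [ 639.73373921 -116.77443401   62.52898544] [ 599.36569457 -176.79860288   52.18557529] [682.39252751 -57.48914718  66.27092741] long [3.16194233e-02 6.44283703e+02] short [-1.18619168e-02 -1.09419152e+02] ((641.2166137695312, -117.09030151367188), (119.81015014648438, 80.75813293457031), 88.4747314453125)
rail [2.74760137e-02 6.91060216e+02]
jar [646.66858201 270.36828237  72.1095598 ]
```

View pics/top7.png

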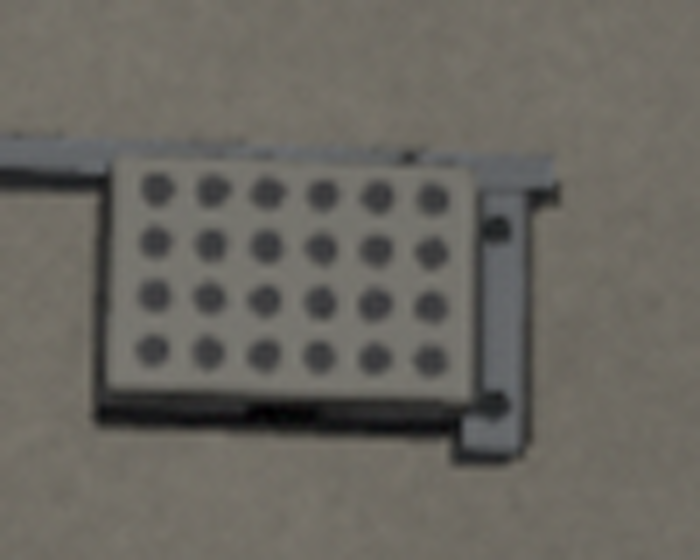

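The re-push moved the box about 0.8 mm onto the stop. It is still flush with the rail (x unchanged, yaw within 0.1°), and the robot is clear of everything. Handing in.

```bash
python3 -c "
from rig import ctrl; print(ctrl.finish_job())"
```

```text
the job is handed in; nothing more can be done
None
```

I pushed the tip box into the corner, with its long side flush on the rail and its end against the stop. I then drew the fingers clear and handed the job in at about 20 s, with no verdict shown.

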